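Slide the battery case home in its charging bay and start the charge

TASK

Push the tall battery case to the robot's left across the table until its leading face sits flush against the fence of the plywood charging bay, between the two side kerbs; it is heavy and narrow and tips if pushed high, so keep it standing flat on its base, do not lift it and leave its carrying handle alone. Once it is fully home, press the button on the grey charger all the way down and let it go. Do not disturb the bottle, the loose wheel or the toy car.

Things in the scene. Friction and masses are not known exactly. Their poses are not given: they have to be found in the camera images.
- case: Upright yellow hard case with a black band round it, loose on the table, 60 mm deep (its x), 170 wide (y), 140 tall (z), 0.9 to 1.6 kg, weight at mid-height. Origin: centre of the underside. Its flat -x face looks to the robot's right, its +x face to the fence. Pushed in the lower third (4 to 15 N) it slides upright; near the top it tips forward. Starts 80 to 120 mm short of home, up to 0.12 rad askew.
- case_handle: The case's carrying handle, a black bar 12 mm thick and 80 mm long (along the case's y) in the middle of its top, reaching 32 mm above the top. Fixed to the case; origin: middle of the handle's foot on the case's top, 140 mm above the case's origin. Not to be touched.
- case_rear (a point): The middle of the bottom edge of the case's far (+x) face, 30 mm in +x from the case's origin. When home it lies at the bay's fence.
- bay: Charging bay, a fixed plywood U open to the robot's right, no floor (the case slides on the table). Origin: on the table, middle of the fence's near face; x points square into the fence, to the robot's left. Fence 45 mm tall, 16 thick, 254 long (y). Two side kerbs 25 tall, 15 thick run 90 mm out from the fence, 224 mm apart inside. Case home: far face on the fence, its origin at x = -30 mm here.
- charger: The grey charger, a fixed box 100 mm (x) by 80 mm (y) by 60 mm tall, on the robot's left beyond the fence or on its right before the case. Origin: centre of its underside. The button stands on the middle of its top.
- start_top (a point): The middle of the top face of the charger's round white push button (32 mm across, pressed straight down).
- start (a joint): How far the button is pressed: 0 m out, 0.006 m fully down, which takes 5 N; a spring brings it back. It counts as pressed beyond 0.0045 m.
- bottle: Bystander: a full, clear water bottle, 64 mm across, 190 mm tall, standing. Origin: centre of its underside.
- wheel: Bystander: a loose black toy wheel lying flat, 60 mm across, 26 mm tall. Origin: centre of its underside.
- car: Bystander: a wooden toy solar car, 150 mm long (its x), 110 mm wide, 52 mm tall. Origin: on the table under its middle.
Things that resemble listed ones, but are neither listed nor needed, are in the scene too. Several things have the shape of the case; the one meant has the colours described above. Of the things shaped like the charger, the grey one is meant.

How it is judged:
On the way, in this order (a step that is already met when the one before it is completed fails the run):
1. the case is home: flush against the fence, between the kerbs, upright (x of case_rear in the frame of bay above -0.005 m and y of case_rear in the frame of bay between -0.032 and 0.032 m and angle between the x axis of case and the x axis of bay, either way round below 0.06 rad and angle between case's own z axis and vertical below 0.04 rad), for 0.2 s.
2. the charger's button is pressed (value of joint start above 0.0045 m), for 0.05 s.
At the end, for the whole second after the job is handed in: The case stands upright (within 0.04 rad) and still in the bay, the middle of its far face within 5 mm of the fence and within 32 mm of the bay's middle line, square to the fence within 0.06 rad; the button has come back up (under 2 mm pressed) (all of step 1 and value of joint start below 0.002 m and linear speed of case below 0.01 m/s); the robot touches nothing.
It fails at once if the case tips by more than 0.12 rad (angle between case's own z axis and vertical above 0.12 rad).
It fails at once if the case is lifted by more than 8 mm (height (world z) of case above 0.008 m).
It fails at once if the carrying handle is touched with more than 1 N (contact force between any of the fingers, the arm and case_handle above 1 N).
It fails at once if the button is pressed before the case is home (value of joint start above 0.003 m and not (x of case_rear in the frame of bay above -0.005 m and y of case_rear in the frame of bay between -0.032 and 0.032 m and angle between the x axis of case and the x axis of bay, either way round below 0.06 rad and angle between case's own z axis and vertical below 0.04 rad)).
It fails at once if a bystander is moved by more than 20 mm or knocked over (distance of any of bottle, wheel, car from where it was at the start of the episode above 0.02 m or angle between any of bottle, wheel, car's own z axis and vertical above 0.3 rad).
It also fails if it takes over 56 s, if anything falls off the work surface, if the arm or the gripper's body presses on something with over 40 N, if the wrist force passes 120 N, or if a joint passes its speed limit or range.

ROBOT

A 6-joint arm with a two-finger parallel gripper is mounted at the origin on the work surface. World frame = base frame: x ahead of the robot, y to its left, z up, the work surface at z = 0. Lengths are in m, angles in rad, forces in N, time in s.
With the tool pointing down it reaches from about 0.375 to 0.975 m from the base axis. Payload 3.8 kg.
Tool frame: the origin (TCP) lies at the very end of the fingers, on their centre line; the grasp point (between the pads) lies 19 mm behind it; z points along the fingers, y is the line along which they close (so a half turn about z gives the same grasp; the last joint's range is limited). The gripper opens to 85 mm and grips with 20 to 120 N. Pads are 22 mm wide; open, the fingers measure 114 mm over their backs; the gripper's body (76 mm by 85 mm) begins 54 mm behind the grasp point. The pads swing forward as they close: fully open they stand 13 mm farther back than shut.
Start: joints at [-1.169, 0.264, 1.604, -0, 1.274, -0.037], TCP at [0.287, -0.611, 0.231] pointing down, gripper open.
Joint ranges: [-2.63, 2.63], [-0.94, 2.18], [0.31, 2.57], [-1.31, 4.45], [0, 2.66], [-2.55, 2.55]. Speed limits (rad/s): [2.57, 2.57, 3.14, 3.14, 3.14, 3.14].

INTERFACE

Orientations are given as a rotation vector (axis times angle).
In Python, from workcell import read_state, read_camera, calibration, finish_job gives the robot as it stands.
- The arm moves only by the tool step_arm, never from a script. Its argument "commands" is a list of rows, each an object of numbers: "fingers": the gripper's target within -1 to 1 (shut at 1, half-way at 0, fully open at -1); "dx", "dy", "dz": the shift along the tool's x, y, z in m; "roll": the turn about the tool's z in degrees. In form: [{"fingers": .., "dx": .., "dy": .., "dz": .., "roll": ..}, ...]. A call has 1 to 8 rows; each row is the pose to reach, as a shift and turn from the pose commanded when the call began, along the tool's axes at that moment; what a row does not reach only later rows make up. A row lasts 1/8 s, in which the tool goes at most 62.5 mm and 10.7 degrees, less where a joint would pass 70% of its speed; a pose out of reach is approached as far as the arm can. A call with a gripper value outside its range is refused whole. The fingers move at their own pace and stop on an object; "squeeze" is the grip in N (left out, the last holds). Time passes only in rows, so rows that repeat a pose let the fingers close. It gives the time, the measured TCP pose, the force, the opening and the grip force at its end, in the units of the state.
- read_state(): the state, without advancing time (a new reading comes with each control period).
- read_camera(name): name is "side" or "top"; returns (picture, depth): 480x640x3 uint8, blue, green, red; 480x640 float32, m along the optical axis (not along the pixel's ray), 0 where there is no reading.
- calibration(name): a dict with "intrinsics" (3x3 intrinsics, pixels), "world_to_cam" (4x4, takes a point from world to camera coordinates). Camera axes: x right, y up, looking along -z (the intrinsics and any distortion apply to the point x, -y, -z); pixel columns grow to the right and rows downward; lengths in m; the calibration is good to about 2 mm. A picture is of the moment at which its call begins. calibration takes no time and is no camera call.
- finish_job(): hands the job in; it is judged then, once.
The state is a dict: "time": time; "q": joint angles; "joint_vel": joint speeds; "joint_torque": joint torques, N m; "tool_pos": TCP position; "tcp_rot": TCP orientation; "wrist_force": force on the tool from outside, world axes, zero at the start; "torque": the same for the moment, N m; "width": opening from 0.0 (shut) to 1.0 (fully open); "grip_force": force on a finger pad.
Only numpy, scipy, OpenCV 4.12 (cv2) and the standard library are available. Lean on these libraries where they do the work, as an engineer would, in place of code of your own. Each camera call takes 0.05 s, during which the arm holds its last target. There are 200 camera calls.

## Working session

There is one attempt and no reset: what is moved stays moved. The work goes in short steps, Python scripts to look and compute and a tool call to move; the robot and the scene stay as the last step left them, time stands still between calls to the robot, and variables do not carry over. Pictures are saved under pics/ and viewed, at most 10 in all, crops included, and the job is handed in when it is done.

Besides the shell and the picture viewer there is one more tool, called after ">>>" as a command line: name --argument value ..., lists and objects as JSON in quotes. step_arm: Moves the arm, as the interface text tells. Its arguments: {"type":"object","properties":{"commands":{"type":"array","items":{"type":"object","properties":{"fingers":{"type":"number"},"dx":{"type":"number"},"dy":{"type":"number"},"dz":{"type":"number"},"roll":{"type":"number"}}}},"squeeze":{"type":"number"}},"required":["commands"]}

```bash
mkdir -p pics; cat > h.py <<'E'
import numpy as np, cv2
from workcell import *
def cloud(name):
    im,d=read_camera(name); c=calibration(name); K=np.array(c["intrinsics"]); T=np.linalg.inv(np.array(c["world_to_cam"]))
    v,u=np.mgrid[0:480,0:640]
    p=np.stack([(u-K[0,2])/K[0,0]*d,-(v-K[1,2])/K[1,1]*d,-d,np.ones_like(d)],-1)@T.T
    p=p[...,:3]; p[d<=0]=np.nan
    return im,p
E
python3 - <<'E'
from h import *
s=read_state(); print(s)
for n in("top","side"):
    im,p=cloud(n); cv2.imwrite(f"pics/{n}0.png",im); np.savez(f"{n}0.npz",im=im,p=p)
    print(calibration(n))
E
```

```text
{'time': 0.0, 'q': array([-1.16889806e+00,  2.64739197e-01,  1.60539826e+00,  1.82148571e-05,
        1.27370342e+00, -3.68995666e-02]), 'joint_vel': array([-0.00070421,  0.00012223, -0.00189952,  0.00051461,  0.00092447,
       -0.00037264]), 'joint_torque': array([ 7.94379594e-04, -5.15105224e+01, -3.67315865e+01, -5.38445875e-05,
        1.29509746e-02,  2.09957918e-06]), 'tool_pos': array([ 0.28648758, -0.61036539,  0.22995834]), 'tcp_rot': array([-3.06412459e+00, -6.83255524e-01,  6.13598821e-04]), 'wrist_force': array([ 0.71420967, -0.3277672 ,  0.3847575 ]), 'torque': array([ 0.03863229,  0.01671422, -0.00319542]), 'grip_force': 0.0, 'width': 0.9983297528685209}
{'intrinsics': array([[435.69518854,   0.        , 328.3043001 ],
       [  0.        , 435.69518854, 241.46515165],
       [  0.        ,   0.        ,   1.        ]]), 'world_to_cam': array([[ 0.03018958, -0.99950744, -0.0085711 , -0.06121377],
       [ 0.998203  ,  0.0297039 ,  0.05204275, -0.59677462],
       [-0.05176252, -0.01012684,  0.99860808, -1.05908198],
       [ 0.        ,  0.        ,  0.        ,  1.        ]])}
{'intrinsics': array([[452.52053389,   0.        , 328.43768651],
       [  0.        , 452.52053389, 241.70700947],
       [  0.        ,   0.        ,   1.        ]]), 'world_to_cam': array([[-0.99449161, -0.10445044,  0.00874923,  0.590227  ],
       [ 0.06210001, -0.51990098,  0.85196629, -0.17960219],
       [-0.08443952,  0.84781665,  0.52352353, -1.20845651],
       [ 0.        ,  0.        ,  0.        ,  1.        ]])}
```

View pics/top0.png

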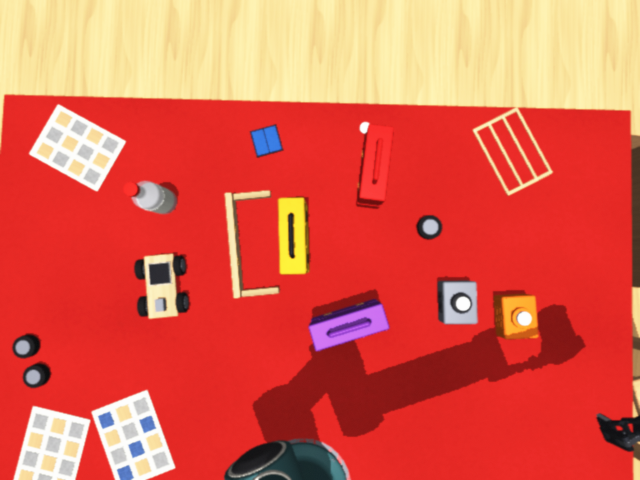

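View pics/side0.png

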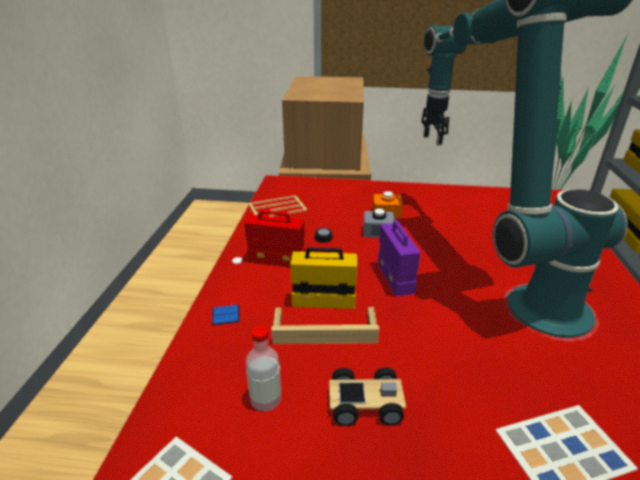

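The pictures show:
- **Yellow case:** at top (293,236) and side (324,278). Its black band is visible. Look-alikes are the purple case (348,325) and the red case (375,165).
- **Grey charger:** at (460,303). The look-alike is the orange one at (518,316).
- **Bay:** at (235,245), open to the right.
- **Bystanders:** bottle (155,197), car (162,287), wheel (429,227).

I choose the yellow case and the grey charger, and will check both in one crop.

```bash
python3 - <<'E'
from h import *
z=np.load("top0.npz"); im,p=z["im"],z["p"]
c=cv2.resize(im[180:360,210:560],None,fx=2.2,fy=2.2,interpolation=cv2.INTER_CUBIC); cv2.imwrite("pics/crop.png",c)
s=np.load("side0.npz"); 
cv2.imwrite("pics/grip.png",cv2.resize(s["im"][20:160,380:500],None,fx=4,fy=4,interpolation=cv2.INTER_CUBIC))
def box(n,u0,v0,u1,v1,lo,hi):
    q=p[v0:v1,u0:u1].reshape(-1,3); q=q[(q[:,2]>lo)&(q[:,2]<hi)]
    r=cv2.minAreaRect(q[:,:2].astype(np.float32)*1000); print(n,len(q),np.round(r[0],1),np.round(r[1],1),round(r[2],2),"zmed",np.median(q[:,2]).round(4), "bbox",q.min(0).round(3),q.max(0).round(3))
box("casetop",265,185,325,285,.125,.15)
box("handle",265,185,325,285,.155,.19)
box("fence",220,185,250,300,.035,.055)
box("bay",220,185,282,305,.016,.055)
box("charger",435,275,480,328,.05,.064)
box("button",435,275,480,328,.066,.1)
box("purple",300,290,395,360,.12,.15)
box("red",350,115,400,210,.12,.15)
box("orange",490,290,545,340,.05,.064)
box("wheel",415,213,445,242,.018,.04)
E
```

```text
casetop 1778 [603.2  35.7] [167.7  59.6] 4.15 zmed 0.14 bbox [0.518 0.002 0.126] [0.689 0.069 0.148]
handle 244 [603.6  35.6] [92.6 12.2] 3.62 zmed 0.1707 bbox [0.557 0.027 0.156] [0.65  0.042 0.175]
fence 780 [582.3 186.6] [252.6  17.7] 7.35 zmed 0.0448 bbox [0.457 0.163 0.035] [0.707 0.211 0.051]
bay 1407 [588.4 142.4] [254.1 107. ] 7.35 zmed 0.041 bbox [0.457 0.075 0.016] [0.718 0.211 0.051]
charger 1111 [ 463.2 -356.1] [98.6 80.9] 2.43 zmed 0.0598 bbox [ 0.413 -0.398  0.05 ] [ 0.513 -0.314  0.064]
button 347 [ 462.4 -355.2] [45.8 46.7] 85.82 zmed 0.0745 bbox [ 0.439 -0.379  0.066] [ 0.485 -0.333  0.087]
purple 1886 [408.3 -94.1] [ 59.  168.1] 18.7 zmed 0.1398 bbox [ 0.357 -0.181  0.121] [ 0.461 -0.008  0.149]
red 1782 [ 770.7 -145.6] [ 59.2 169.2] 84.44 zmed 0.14 bbox [ 0.685 -0.18   0.12 ] [ 0.856 -0.109  0.149]
orange 1133 [ 432.8 -496.2] [100.4  81.7] 4.82 zmed 0.0598 bbox [ 0.38  -0.539  0.05 ] [ 0.485 -0.453  0.064]
wheel 472 [ 641.4 -290.2] [57.2 58.7] 47.41 zmed 0.0263 bbox [ 0.613 -0.321  0.02 ] [ 0.67  -0.261  0.032]
```

View pics/crop.png

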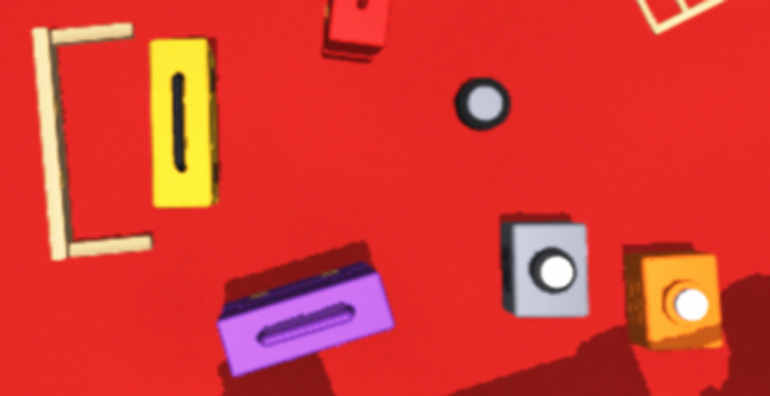

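View pics/grip.png

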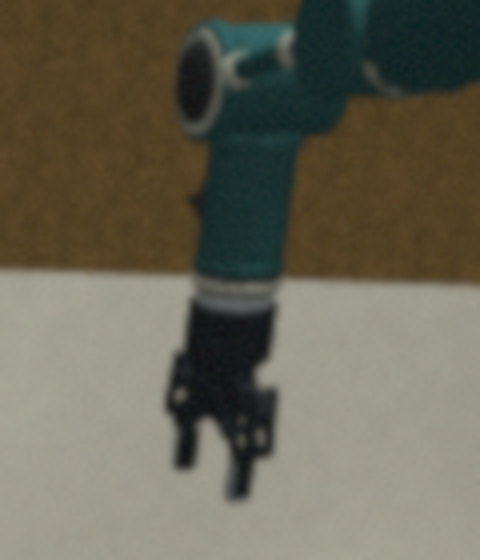

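The crop confirms the yellow case (180,125 in the crop) with the bay to its left, and the grey charger with its white button at (556,270). The gripper picture shows bulging knuckles. I'll stage behind the case at safe height and measure the gripper's profile there before descending.

>>> step_arm --commands '[{"dx": 0.06,"dy": -0.037,"roll": 6,"fingers": -1},{"dx": 0.12,"dy": -0.073,"roll": 12,"fingers": -1},{"dx": 0.18,"dy": -0.11,"roll": 17.7,"fingers": -1},{"dx": 0.24,"dy": -0.147,"roll": 17.7,"fingers": -1},{"dx": 0.3,"dy": -0.184,"roll": 17.7,"fingers": -1},{"dx": 0.35,"dy": -0.214,"roll": 17.7,"fingers": -1},{"dx": 0.4,"dy": -0.245,"roll": 17.7,"fingers": -1},{"dx": 0.45,"dy": -0.276,"roll": 17.7,"fingers": -1}]'

```text
invalid input
```

>>> step_arm --commands '[{"dx": 0.06,"dy": -0.037,"dz": 0.0,"roll": 6.0,"fingers": -1.0},{"dx": 0.12,"dy": -0.073,"dz": 0.0,"roll": 12.0,"fingers": -1.0},{"dx": 0.18,"dy": -0.11,"dz": 0.0,"roll": 17.7,"fingers": -1.0},{"dx": 0.24,"dy": -0.147,"dz": 0.0,"roll": 17.7,"fingers": -1.0},{"dx": 0.3,"dy": -0.184,"dz": 0.0,"roll": 17.7,"fingers": -1.0},{"dx": 0.35,"dy": -0.214,"dz": 0.0,"roll": 17.7,"fingers": -1.0},{"dx": 0.4,"dy": -0.245,"dz": 0.0,"roll": 17.7,"fingers": -1.0},{"dx": 0.45,"dy": -0.276,"dz": 0.0,"roll": 17.7,"fingers": -1.0}]'

```text
time: 1.1
tool_pos: [0.5622, -0.1915, 0.2309]
tcp_rot: [-3.135, -0.204, 0.001]
wrist_force: [0.8, -1.1, 0.1]
width: 0.998
grip_force: 0.0
```

>>> step_arm --commands '[{"dx": 0.03,"dy": -0.035,"dz": 0.0,"roll": 0.0,"fingers": -1.0},{"dx": 0.053,"dy": -0.06,"dz": 0.0,"roll": 0.0,"fingers": -1.0},{"dx": 0.053,"dy": -0.06,"dz": 0.0,"roll": 0.0,"fingers": -1.0}]'

```text
time: 1.48
tool_pos: [0.6072, -0.1247, 0.2306]
tcp_rot: [-3.134, -0.209, 0.001]
wrist_force: [-1.4, -0.8, -0.6]
width: 0.997
grip_force: 0.0
```

```bash
python3 - <<'E'
from h import *
from scipy.spatial.transform import Rotation as R
im,p=cloud("side"); s=read_state(); t=s["tool_pos"]; M=R.from_rotvec(s["tcp_rot"]).as_matrix()
print(t,M.round(3).tolist())
q=(p-t)@M; ok=np.isfinite(q[...,0])&(abs(q[...,0])<.08)&(abs(q[...,1])<.12)&(q[...,2]>-.16)&(q[...,2]<.01)
q=q[ok]
for a in range(-160,10,8):
    k=q[(q[:,2]*1000>=a)&(q[:,2]*1000<a+8)]
    if len(k): print(a,len(k),"ymin",(np.percentile(k[:,1],[0,5,50])*1000).round(),"x",(k[:,0].min()*1000).round(),(k[:,0].max()*1000).round())
v,u=np.where(ok); print(u.min(),u.max(),v.min(),v.max())
cv2.imwrite("pics/g2.png",cv2.resize(im[v.min()-20:v.max()+20,u.min()-40:u.max()+40],None,fx=4,fy=4,interpolation=cv2.INTER_CUBIC))
E
```

```text
[ 0.60639634 -0.12601048  0.2305378 ] [[0.991, 0.132, -0.001], [0.132, -0.991, 0.0], [-0.001, -0.0, -1.0]]
-160 91 ymin [-42. -40. -33.] x -36.0 38.0
-152 90 ymin [-42. -40. -35.] x -37.0 38.0
-144 90 ymin [-44. -42. -34.] x -33.0 38.0
-136 68 ymin [-43. -40. -35.] x -34.0 38.0
-128 31 ymin [-44. -43. -37.] x -31.0 13.0
-120 60 ymin [-74. -71. -59.] x -11.0 11.0
-112 61 ymin [-74. -72. -44.] x -19.0 20.0
-104 63 ymin [-76. -73. -27.] x -19.0 20.0
-96 48 ymin [-79. -75. -70.] x -16.0 20.0
-88 32 ymin [-77. -76. -57.] x -16.0 18.0
-80 26 ymin [-79. -77. -70.] x -16.0 16.0
-72 40 ymin [-83. -79. -74.] x -13.0 15.0
-64 11 ymin [-78. -77. -72.] x -12.0 14.0
-56 11 ymin [-63. -62. -58.] x -8.0 10.0
-48 24 ymin [-61. -59. -55.] x -8.0 10.0
-40 28 ymin [-63. -61. -55.] x -9.0 10.0
-32 37 ymin [-61. -59. -52.] x -9.0 11.0
-24 19 ymin [-59. -59. -51.] x -8.0 11.0
-16 6 ymin [-53. -53. -51.] x -6.0 8.0
315 344 143 202
```

View pics/g2.png

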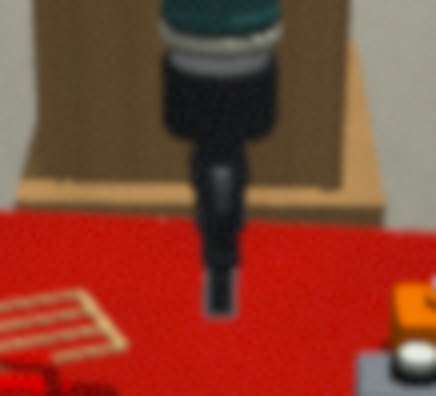

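The profile shows the open finger backs at ±57 mm, with the knuckles at ±78 mm starting about 64 mm above the TCP. So pushing with the open gripper and the tool y axis along the push makes contact at about z = 60 mm, if the tips run just above the table. I'll go down there, then push gently in small steps and watch for tipping.

>>> step_arm --commands '[{"dx": 0.0,"dy": 0.0,"dz": 0.05,"roll": 0.0,"fingers": -1.0},{"dx": 0.0,"dy": 0.0,"dz": 0.1,"roll": 0.0,"fingers": -1.0},{"dx": 0.0,"dy": 0.0,"dz": 0.15,"roll": 0.0,"fingers": -1.0},{"dx": 0.0,"dy": 0.0,"dz": 0.2,"roll": 0.0,"fingers": -1.0},{"dx": 0.0,"dy": 0.0,"dz": 0.225,"roll": 0.0,"fingers": -1.0},{"dx": 0.0,"dy": 0.0,"dz": 0.237,"roll": 0.0,"fingers": -1.0},{"dx": 0.0,"dy": 0.0,"dz": 0.237,"roll": 0.0,"fingers": -1.0},{"dx": 0.0,"dy": 0.0,"dz": 0.237,"roll": 0.0,"fingers": -1.0}]'

```text
time: 2.52
tool_pos: [0.6077, -0.1277, -0.0041]
tcp_rot: [3.134, 0.203, 0.004]
wrist_force: [0.5, 0.3, 0.3]
width: 1.0
grip_force: 0.0
```

```bash
cat >> h.py <<'E'
B0=np.array([.5834,.1782]); BA=np.deg2rad(7.35)
BX=np.array([-np.sin(BA),np.cos(BA)]); BY=np.array([-np.cos(BA),-np.sin(BA)])
def case():
    "case pose in bay frame from the yellow top face (top camera), plus tilt from plane fit"
    im,p=cloud("top"); q=p.reshape(-1,3); h=cv2.cvtColor(im,cv2.COLOR_BGR2HSV).reshape(-1,3)
    w=(q[:,:2]-B0)@np.c_[BX,BY]
    k=np.isfinite(q[:,0])&(q[:,2]>.12)&(q[:,2]<.155)&(abs(w[:,0]+.09)<.15)&(abs(w[:,1])<.14)&(h[:,0]>20)&(h[:,0]<35)&(h[:,1]>120)
    q,w=q[k],w[k]; r=cv2.minAreaRect(w.astype(np.float32)*1000)
    a=(r[2]+45)%90-45
    A=np.c_[w,np.ones(len(w))]; f=np.linalg.lstsq(A,q[:,2],rcond=None)[0]
    s=read_state()
    print("case bay xy",np.round(r[0],1),"size",np.round(r[1],1),"yaw",round(np.deg2rad(a),3),"slope x,y",f[:2].round(3),"n",len(q))
    t=(s["tool_pos"][:2]-B0)@np.c_[BX,BY]*1000
    print("tool bay",t.round(1),"z",s["tool_pos"][2].round(4),"F bay",(s["wrist_force"][:2]@np.c_[BX,BY]).round(1),"Fz",s["wrist_force"][2].round(1),"M",(s["torque"][:2]@np.c_[BX,BY]).round(2),s["torque"][2].round(2),"t",round(s["time"],2))
E
python3 -c "
from h import *
case()"
```

```text
case bay xy [-144.9   -1.2] size [165.9  57.9] yaw -0.068 slope x,y [ 0.019 -0.003] n 1750
tool bay [-306.5   14.8] z -0.0038 F bay [0.1 0.6] Fz 0.2 M [-0.06 -0.07] -0.04 t 2.58
```

>>> step_arm --commands '[{"dx": 0.02,"dy": -0.02,"dz": 0.003,"roll": 0.0,"fingers": -1.0},{"dx": 0.02,"dy": -0.04,"dz": 0.004,"roll": 0.0,"fingers": -1.0},{"dx": 0.02,"dy": -0.045,"dz": 0.004,"roll": 0.0,"fingers": -1.0},{"dx": 0.02,"dy": -0.05,"dz": 0.004,"roll": 0.0,"fingers": -1.0},{"dx": 0.02,"dy": -0.053,"dz": 0.004,"roll": 0.0,"fingers": -1.0},{"dx": 0.02,"dy": -0.055,"dz": 0.004,"roll": 0.0,"fingers": -1.0}]'

```text
time: 3.32
tool_pos: [0.619, -0.0702, -0.0097]
tcp_rot: [3.135, 0.204, -0.0]
wrist_force: [-0.8, -4.0, 0.7]
width: 1.0
grip_force: 0.0
```

```bash
python3 -c "
from h import *
case()"
```

```text
case bay xy [-143.    -1.4] size [164.6  55.1] yaw -0.096 slope x,y [0.    0.001] n 1323
tool bay [-250.9   -3.6] z -0.0096 F bay [0.1 0.3] Fz -0.1 M [0.05 0.02] -0.0 t 3.38
```

>>> step_arm --commands '[{"dx": 0.0,"dy": -0.002,"dz": 0.0,"roll": 0.0,"fingers": -1.0},{"dx": 0.0,"dy": -0.004,"dz": 0.0,"roll": 0.0,"fingers": -1.0}]'

```text
time: 3.62
tool_pos: [0.6195, -0.068, -0.009]
tcp_rot: [3.132, 0.204, 0.003]
wrist_force: [0.6, -7.4, 2.8]
width: 1.002
grip_force: 0.0
```

```bash
python3 -c "
from h import *
case()"
```

```text
case bay xy [-139.1   -1.8] size [164.7  56.9] yaw -0.103 slope x,y [-0.019  0.004] n 1306
tool bay [-248.7   -4.4] z -0.009 F bay [-7.1  1. ] Fz 1.7 M [0.08 0.62] -0.04 t 3.67
```

```bash
cat >> h.py <<'E'
def front(data=None):
    "far (+x) face seen by side camera: lower/upper x in bay frame, tilt, yaw"
    im,p=data if data else cloud("side"); q=p.reshape(-1,3); w=np.c_[(q[:,:2]-B0)@np.c_[BX,BY],q[:,2]]
    k=np.isfinite(q[:,0])&(w[:,2]>.05)&(w[:,2]<.132)&(abs(w[:,0]+.07)<.1)&(abs(w[:,1])<.075); w=w[k]
    A=np.c_[w[:,1:],np.ones(len(w))]
    for _ in range(4):
        f=np.linalg.lstsq(A,w[:,0],rcond=None)[0]; r=abs(A@f-w[:,0])<.006; A,w=A[r],w[r]
    print("front: tilt",f[1].round(3),"yaw",-f[0].round(3),"x at bottom",((f[2])*1000).round(1),"n",len(w))
E
python3 -c "
from h import *
z=np.load('side0.npz'); front((z['im'],z['p'])); front(); front()"
```

```text
front: tilt 0.02 yaw -0.068 x at bottom -117.3 n 1487
front: tilt 0.031 yaw -0.059 x at bottom -115.8 n 1480
front: tilt 0.027 yaw -0.056 x at bottom -115.6 n 1492
```

>>> step_arm --commands '[{"dx": 0.0,"dy": -0.003,"dz": 0.0,"roll": 0.0,"fingers": -1.0},{"dx": 0.0,"dy": -0.005,"dz": 0.0,"roll": 0.0,"fingers": -1.0}]'

```text
time: 4.03
tool_pos: [0.6198, -0.0634, -0.0085]
tcp_rot: [3.132, 0.203, 0.005]
wrist_force: [1.3, -8.9, 3.3]
width: 1.005
grip_force: 0.0
```

```bash
python3 -c "
from h import *
front();front()
case()"
```

```text
front: tilt 0.038 yaw -0.044 x at bottom -112.1 n 1490
front: tilt 0.038 yaw -0.042 x at bottom -111.7 n 1487
case bay xy [-135.8   -2.8] size [165.3  57.3] yaw -0.058 slope x,y [-0.026  0.003] n 1282
tool bay [-244.1   -5.3] z -0.0085 F bay [-8.2 -1.2] Fz 2.9 M [-0.1   0.73] -0.08 t 4.17
```

>>> step_arm --commands '[{"dx": 0.0,"dy": -0.003,"dz": 0.0,"roll": 0.0,"fingers": -1.0},{"dx": 0.0,"dy": -0.006,"dz": 0.001,"roll": 0.0,"fingers": -1.0},{"dx": 0.0,"dy": -0.009,"dz": 0.001,"roll": 0.0,"fingers": -1.0}]'

```text
time: 4.55
tool_pos: [0.6192, -0.0544, -0.0093]
tcp_rot: [3.132, 0.202, 0.007]
wrist_force: [1.2, -8.1, 2.6]
width: 0.997
grip_force: 0.0
```

```bash
python3 -c "
from h import *
front();front()
case()"
```

```text
front: tilt 0.021 yaw -0.019 x at bottom -102.3 n 1514
front: tilt 0.026 yaw -0.018 x at bottom -102.4 n 1511
case bay xy [-128.3   -2.2] size [165.1  58. ] yaw -0.008 slope x,y [ 0.001 -0.005] n 1181
tool bay [-234.9   -5.5] z -0.0095 F bay [-7.3 -1. ] Fz 1.4 M [-0.17  0.67] -0.17 t 4.7
```

>>> step_arm --commands '[{"dx": 0.0,"dy": -0.003,"dz": 0.0,"roll": 0.0,"fingers": -1.0},{"dx": 0.0,"dy": -0.006,"dz": 0.0,"roll": 0.0,"fingers": -1.0},{"dx": 0.0,"dy": -0.009,"dz": 0.0,"roll": 0.0,"fingers": -1.0},{"dx": 0.0,"dy": -0.012,"dz": 0.0,"roll": 0.0,"fingers": -1.0},{"dx": 0.0,"dy": -0.015,"dz": 0.0,"roll": 0.0,"fingers": -1.0},{"dx": 0.0,"dy": -0.018,"dz": 0.0,"roll": 0.0,"fingers": -1.0}]'

```text
time: 5.45
tool_pos: [0.6165, -0.0366, -0.0094]
tcp_rot: [3.132, 0.203, 0.006]
wrist_force: [1.0, -9.2, 2.4]
width: 0.998
grip_force: 0.0
```

```bash
python3 -c "
from h import *
front();front()
case()"
```

```text
front: tilt 0.025 yaw 0.004 x at bottom -84.9 n 1533
front: tilt 0.028 yaw 0.006 x at bottom -84.7 n 1538
case bay xy [-110.9   -1.7] size [ 58.3 163.9] yaw 0.006 slope x,y [ 0.017 -0.009] n 1085
tool bay [-216.9   -5.3] z -0.0096 F bay [-7.7 -1.7] Fz 2.4 M [-0.15  0.66] -0.06 t 5.6
```

>>> step_arm --commands '[{"dx": 0.0,"dy": -0.003,"dz": 0.0,"roll": 0.0,"fingers": -1.0},{"dx": 0.0,"dy": -0.006,"dz": 0.0,"roll": 0.0,"fingers": -1.0},{"dx": 0.0,"dy": -0.009,"dz": 0.0,"roll": 0.0,"fingers": -1.0},{"dx": 0.0,"dy": -0.012,"dz": 0.0,"roll": 0.0,"fingers": -1.0},{"dx": 0.0,"dy": -0.015,"dz": 0.0,"roll": 0.0,"fingers": -1.0},{"dx": 0.0,"dy": -0.018,"dz": 0.0,"roll": 0.0,"fingers": -1.0},{"dx": 0.0,"dy": -0.021,"dz": 0.0,"roll": 0.0,"fingers": -1.0},{"dx": 0.0,"dy": -0.024,"dz": 0.0,"roll": 0.0,"fingers": -1.0}]'

```text
time: 6.6
tool_pos: [0.613, -0.0127, -0.0097]
tcp_rot: [3.132, 0.203, 0.004]
wrist_force: [1.4, -8.3, 1.3]
width: 1.0
grip_force: 0.0
```

```bash
python3 -c "
from h import *
front();front()
case()"
```

```text
front: tilt 0.001 yaw 0.007 x at bottom -59.1 n 1122
front: tilt -0.0 yaw 0.008 x at bottom -58.5 n 1091
case bay xy [-86.9  -0.5] size [ 58.5 165.7] yaw 0.011 slope x,y [ 0.022 -0.006] n 975
tool bay [-192.8   -4.9] z -0.0098 F bay [-7.2 -1.4] Fz 1.6 M [-0.08  0.73] -0.08 t 6.75
```

>>> step_arm --commands '[{"dx": 0.0,"dy": -0.003,"dz": 0.0,"roll": 0.0,"fingers": -1.0},{"dx": 0.0,"dy": -0.006,"dz": 0.0,"roll": 0.0,"fingers": -1.0},{"dx": 0.0,"dy": -0.009,"dz": 0.0,"roll": 0.0,"fingers": -1.0},{"dx": 0.0,"dy": -0.012,"dz": 0.0,"roll": 0.0,"fingers": -1.0},{"dx": 0.0,"dy": -0.015,"dz": 0.0,"roll": 0.0,"fingers": -1.0},{"dx": 0.0,"dy": -0.018,"dz": 0.0,"roll": 0.0,"fingers": -1.0},{"dx": 0.0,"dy": -0.021,"dz": 0.0,"roll": 0.0,"fingers": -1.0},{"dx": 0.0,"dy": -0.024,"dz": 0.0,"roll": 0.0,"fingers": -1.0}]'

```text
time: 7.75
tool_pos: [0.6097, 0.0112, -0.0098]
tcp_rot: [3.132, 0.203, 0.004]
wrist_force: [1.1, -9.2, 2.4]
width: 1.001
grip_force: 0.0
```

```bash
python3 -c "
from h import *
front();front()
case()"
```

```text
front: tilt -0.012 yaw 0.006 x at bottom -33.7 n 772
front: tilt -0.016 yaw 0.008 x at bottom -33.0 n 750
case bay xy [-63.3  -0.3] size [ 58.9 165.4] yaw 0.008 slope x,y [ 0.039 -0.002] n 886
tool bay [-168.7   -4.8] z -0.0099 F bay [-7.4 -0.7] Fz 0.8 M [-0.08  0.7 ] -0.03 t 7.9
```

>>> step_arm --commands '[{"dx": 0.0,"dy": -0.003,"dz": 0.0,"roll": 0.0,"fingers": -1.0},{"dx": 0.0,"dy": -0.006,"dz": 0.0,"roll": 0.0,"fingers": -1.0},{"dx": 0.0,"dy": -0.009,"dz": 0.0,"roll": 0.0,"fingers": -1.0},{"dx": 0.0,"dy": -0.012,"dz": 0.0,"roll": 0.0,"fingers": -1.0},{"dx": 0.0,"dy": -0.015,"dz": 0.0,"roll": 0.0,"fingers": -1.0},{"dx": 0.0,"dy": -0.018,"dz": 0.0,"roll": 0.0,"fingers": -1.0},{"dx": 0.0,"dy": -0.021,"dz": 0.0,"roll": 0.0,"fingers": -1.0},{"dx": 0.0,"dy": -0.024,"dz": 0.0,"roll": 0.0,"fingers": -1.0}]'

```text
time: 8.9
tool_pos: [0.6065, 0.0351, -0.0099]
tcp_rot: [3.133, 0.203, 0.003]
wrist_force: [1.4, -6.8, 1.7]
width: 1.0
grip_force: 0.0
```

```bash
python3 -c "
from h import *
case()"
```

```text
case bay xy [-38.8  -0.7] size [ 59.4 167.1] yaw 0.017 slope x,y [ 0.039 -0.   ] n 877
tool bay [-144.5   -4.6] z -0.0099 F bay [-7.7  0.2] Fz 1.6 M [-0.05  0.68] -0.01 t 8.95
```

Roughly 8 mm are left. I'll approach slowly until the force rises.

>>> step_arm --commands '[{"dx": 0.0,"dy": -0.002,"dz": 0.0,"roll": 0.0,"fingers": -1.0},{"dx": 0.0,"dy": -0.004,"dz": 0.0,"roll": 0.0,"fingers": -1.0},{"dx": 0.0,"dy": -0.006,"dz": 0.0,"roll": 0.0,"fingers": -1.0}]'

```text
time: 9.32
tool_pos: [0.6057, 0.041, -0.0099]
tcp_rot: [3.133, 0.203, 0.003]
wrist_force: [1.3, -7.7, 1.9]
width: 1.002
grip_force: 0.0
```

>>> step_arm --commands '[{"dx": 0.0,"dy": -0.001,"dz": 0.0,"roll": 0.0,"fingers": -1.0},{"dx": 0.0,"dy": -0.002,"dz": 0.0,"roll": 0.0,"fingers": -1.0}]'

```text
time: 9.57
tool_pos: [0.6054, 0.043, -0.0099]
tcp_rot: [3.133, 0.204, 0.003]
wrist_force: [1.1, -8.9, 2.0]
width: 1.0
grip_force: 0.0
```

```bash
python3 -c "
from h import *
case()"
```

```text
case bay xy [-31.3  -0.7] size [ 58.2 167. ] yaw 0.012 slope x,y [0.05  0.002] n 836
tool bay [-136.8   -4.5] z -0.01 F bay [-8.6 -0.2] Fz 2.3 M [-0.03  0.73] 0.02 t 9.62
```

>>> step_arm --commands '[{"dx": 0.0,"dy": -0.001,"dz": 0.0,"roll": 0.0,"fingers": -1.0},{"dx": 0.0,"dy": -0.0015,"dz": 0.0,"roll": 0.0,"fingers": -1.0}]'

```text
time: 9.88
tool_pos: [0.605, 0.0442, -0.0101]
tcp_rot: [3.132, 0.204, 0.002]
wrist_force: [0.9, -10.1, 1.3]
width: 0.998
grip_force: 0.0
```

>>> step_arm --commands '[{"dx": 0.0,"dy": -0.001,"dz": 0.0,"roll": 0.0,"fingers": -1.0},{"dx": 0.0,"dy": -0.0015,"dz": 0.0,"roll": 0.0,"fingers": -1.0}]'

```text
time: 10.12
tool_pos: [0.6043, 0.0447, -0.0102]
tcp_rot: [3.131, 0.204, 0.001]
wrist_force: [-0.6, -14.2, 2.3]
width: 0.997
grip_force: 0.0
```

```bash
python3 -c "
from h import *
case()
im,_=cloud('side');cv2.imwrite('pics/s3.png',cv2.resize(im[200:360,230:430],None,fx=4,fy=3.75))"
```

```text
case bay xy [-29.2   0.2] size [ 57.8 167.1] yaw 0.021 slope x,y [0.056 0.005] n 826
tool bay [-135.1   -3.7] z -0.0102 F bay [-12.4   2. ] Fz 2.6 M [0.28 1.23] 0.12 t 10.18
```

View pics/s3.png

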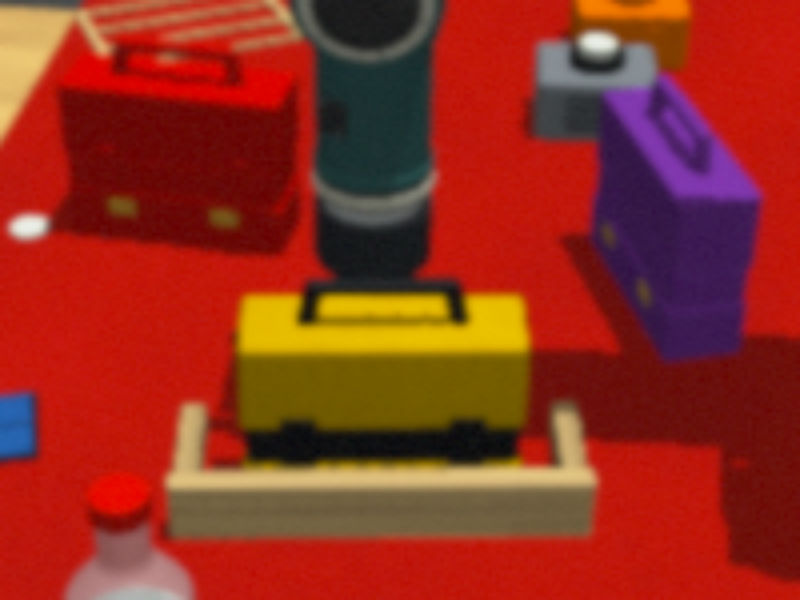

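The case sits between the kerbs at the fence (about (385,470) in the crop), upright. The force is rising, so contact is made. One more gentle nudge, then I'll back off.

>>> step_arm --commands '[{"dx": 0.0,"dy": -0.001,"dz": 0.0,"roll": 0.0,"fingers": -1.0},{"dx": 0.0,"dy": -0.0015,"dz": 0.0,"roll": 0.0,"fingers": -1.0},{"dx": 0.0,"dy": -0.0015,"dz": 0.0,"roll": 0.0,"fingers": -1.0}]'

```text
time: 10.6
tool_pos: [0.6043, 0.0447, -0.0101]
tcp_rot: [3.129, 0.205, 0.001]
wrist_force: [0.0, -19.1, 3.1]
width: 1.002
grip_force: 0.0
```

>>> step_arm --commands '[{"dx": 0.0,"dy": 0.003,"dz": 0.0,"roll": 0.0,"fingers": -1.0},{"dx": 0.0,"dy": 0.015,"dz": 0.0,"roll": 0.0,"fingers": -1.0},{"dx": 0.0,"dy": 0.05,"dz": 0.0,"roll": 0.0,"fingers": -1.0},{"dx": 0.0,"dy": 0.09,"dz": -0.03,"roll": 0.0,"fingers": -1.0},{"dx": 0.0,"dy": 0.11,"dz": -0.08,"roll": 0.0,"fingers": -1.0},{"dx": 0.0,"dy": 0.12,"dz": -0.14,"roll": 0.0,"fingers": -1.0},{"dx": 0.0,"dy": 0.12,"dz": -0.2,"roll": 0.0,"fingers": -1.0},{"dx": 0.0,"dy": 0.12,"dz": -0.24,"roll": 0.0,"fingers": -1.0}]'

```text
time: 11.6
tool_pos: [0.6202, -0.07, 0.2332]
tcp_rot: [3.134, 0.203, 0.007]
wrist_force: [-0.3, -0.5, -1.0]
width: 1.001
grip_force: 0.0
```

```bash
python3 -c "
from h import *
case();front()
im,p=cloud('top'); np.savez('top1.npz',im=im,p=p)
w=np.concatenate([(p.reshape(-1,3)[:,:2]-B0)@np.c_[BX,BY],p.reshape(-1,3)[:,2:]],1)
# gap: heights along bay x near fence
cv2.imwrite('pics/t3.png',cv2.resize(im[170:320,210:330],None,fx=4,fy=4,interpolation=cv2.INTER_CUBIC))
q=p[275:328,435:480].reshape(-1,3); q=q[(q[:,2]>.076)&(q[:,2]<.1)]; print('btn',q.mean(0),len(q),np.ptp(q,0), np.median(q[:,2]))
"
```

```text
case bay xy [-30.    0.4] size [167.7  58.8] yaw -0.0 slope x,y [0.056 0.001] n 1811
tool bay [-251.5   -7.4] z 0.2391 F bay [-1.3 -1.9] Fz 3.3 M [-0.1   0.05] -0.01 t 11.65
front: tilt 0.018 yaw -0.005 x at bottom -2.4 n 1702
btn [ 0.4624828  -0.35546012  0.08176736] 157 [0.03458204 0.03878934 0.01050806] 0.08191009783948022
```

View pics/t3.png

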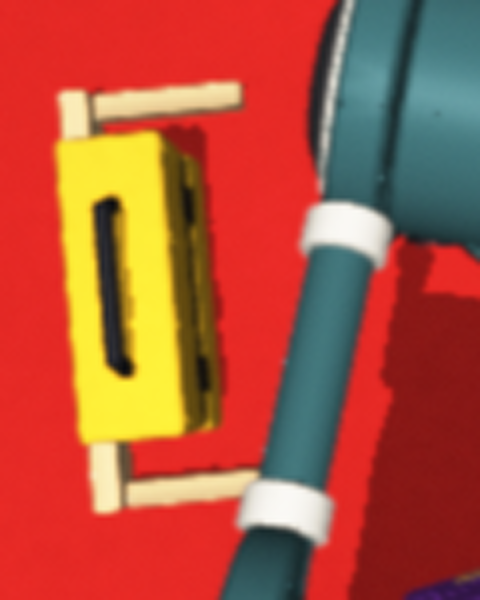

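The case is home: centre x = -30 mm in the bay frame, yaw about 0, and the tilt reading equals its starting value. The crop shows it square at the fence, between the kerbs. Next is the button at (0.4625, -0.3555), top at z ≈ 0.082, pressed with the shut fingers.

>>> step_arm --commands '[{"dx": -0.035,"dy": 0.045,"dz": 0.0,"roll": 0.0,"fingers": 1.0},{"dx": -0.07,"dy": 0.09,"dz": 0.0,"roll": 0.0,"fingers": 1.0},{"dx": -0.105,"dy": 0.135,"dz": 0.0,"roll": 0.0,"fingers": 1.0},{"dx": -0.14,"dy": 0.18,"dz": 0.0,"roll": 0.0,"fingers": 1.0},{"dx": -0.17,"dy": 0.225,"dz": 0.0,"roll": 0.0,"fingers": 1.0},{"dx": -0.195,"dy": 0.261,"dz": 0.0,"roll": 0.0,"fingers": 1.0},{"dx": -0.195,"dy": 0.261,"dz": 0.0,"roll": 0.0,"fingers": 1.0},{"dx": -0.195,"dy": 0.261,"dz": 0.0,"roll": 0.0,"fingers": 1.0}]'

```text
time: 12.75
tool_pos: [0.4588, -0.3526, 0.2274]
tcp_rot: [-3.132, -0.203, 0.003]
wrist_force: [0.2, -0.5, -0.1]
width: -0.001
grip_force: 0.0
```

>>> step_arm --commands '[{"dx": 0.003,"dy": 0.003,"dz": 0.05,"roll": 0.0,"fingers": 1.0},{"dx": 0.003,"dy": 0.003,"dz": 0.1,"roll": 0.0,"fingers": 1.0},{"dx": 0.003,"dy": 0.003,"dz": 0.13,"roll": 0.0,"fingers": 1.0},{"dx": 0.003,"dy": 0.003,"dz": 0.137,"roll": 0.0,"fingers": 1.0},{"dx": 0.003,"dy": 0.003,"dz": 0.137,"roll": 0.0,"fingers": 1.0}]'

```text
time: 13.38
tool_pos: [0.4634, -0.3552, 0.0923]
tcp_rot: [-3.134, -0.206, 0.0]
wrist_force: [0.9, -0.8, 0.7]
width: -0.002
grip_force: 0.0
```

>>> step_arm --commands '[{"dx": 0.0,"dy": 0.0,"dz": 0.004,"roll": 0.0,"fingers": 1.0},{"dx": 0.0,"dy": 0.0,"dz": 0.008,"roll": 0.0,"fingers": 1.0},{"dx": 0.0,"dy": 0.0,"dz": 0.011,"roll": 0.0,"fingers": 1.0},{"dx": 0.0,"dy": 0.0,"dz": 0.012,"roll": 0.0,"fingers": 1.0}]'

```text
time: 13.88
tool_pos: [0.4632, -0.3564, 0.0807]
tcp_rot: [3.134, 0.204, 0.001]
wrist_force: [-0.2, 0.1, 2.2]
width: 0.002
grip_force: 1.1
```

>>> step_arm --commands '[{"dx": 0.0,"dy": 0.0,"dz": 0.002,"roll": 0.0,"fingers": 1.0},{"dx": 0.0,"dy": 0.0,"dz": 0.004,"roll": 0.0,"fingers": 1.0},{"dx": 0.0,"dy": 0.0,"dz": 0.005,"roll": 0.0,"fingers": 1.0},{"dx": 0.0,"dy": 0.0,"dz": 0.006,"roll": 0.0,"fingers": 1.0},{"dx": 0.0,"dy": 0.0,"dz": 0.006,"roll": 0.0,"fingers": 1.0}]'

```text
time: 14.5
tool_pos: [0.4632, -0.3564, 0.0759]
tcp_rot: [3.134, 0.204, 0.001]
wrist_force: [-2.5, 2.7, 11.1]
width: 0.001
grip_force: 5.7
```

The button is at its stop: 11 N, TCP at 0.0759. Letting it go.

>>> step_arm --commands '[{"dx": 0.0,"dy": 0.0,"dz": 0.001,"roll": 0.0,"fingers": 1.0},{"dx": 0.0,"dy": 0.0,"dz": -0.02,"roll": 0.0,"fingers": 1.0},{"dx": 0.0,"dy": 0.0,"dz": -0.08,"roll": 0.0,"fingers": 1.0},{"dx": 0.0,"dy": 0.0,"dz": -0.14,"roll": 0.0,"fingers": 1.0},{"dx": 0.0,"dy": 0.0,"dz": -0.14,"roll": 0.0,"fingers": 1.0},{"dx": 0.0,"dy": 0.0,"dz": -0.14,"roll": 0.0,"fingers": 1.0}]'

```text
time: 15.25
tool_pos: [0.4625, -0.3558, 0.2137]
tcp_rot: [-3.135, -0.204, 0.001]
wrist_force: [-0.3, -0.1, -0.2]
width: 0.001
grip_force: 0.0
```

```bash
python3 -c "
from h import *
case();front();print(finish_job())"
```

```text
case bay xy [-30.    0.1] size [ 58.9 168.3] yaw 0.003 slope x,y [0.049 0.   ] n 1819
tool bay [-513.5  188.8] z 0.2124 F bay [0.4 0.1] Fz -0.4 M [-0.   -0.01] 0.02 t 15.3
front: tilt 0.019 yaw -0.002 x at bottom -2.5 n 1709
the job is handed in; nothing more can be done
None
```

The yellow case measured flush and square against the fence, the grey charger's button was pressed to its stop and released, and I handed the job in at about 15 s; no verdict came back.

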